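Doming punches back into the spring-clip rack

ROBOT

A 6-joint arm with a two-finger parallel gripper is mounted at the origin on a cart in front of the work surface, level with it; the furniture and walls round the work are solid. World frame = base frame: x ahead of the robot, y to its left, z up, the work surface at z = 0. Lengths are in m, angles in rad, forces in N, time in s.
With the tool pointing down it reaches from about 0.3 to 0.875 m from the base axis. Payload 6.4 kg.
Tool frame: the origin (TCP) lies at the very end of the fingers, on their centre line; the grasp point (between the pads) lies 19 mm behind it; z points along the fingers, y is the line along which they close (so a half turn about z gives the same grasp; the last joint's range is limited). The gripper opens to 85 mm and grips with 20 to 120 N. Pads are 22 mm wide; open, the fingers measure 114 mm over their backs; the gripper's body (76 mm by 85 mm) begins 54 mm behind the grasp point. The pads swing forward as they close: fully open they stand 13 mm farther back than shut.
Start: joints at [-1.516, 0.181, 1.607, -0, 1.354, -0.206], TCP at [0.148, -0.556, 0.231] pointing down, gripper open.
Joint ranges: [-2.99, 2.99], [-0.89, 2.07], [0.3, 2.58], [-1.14, 4.28], [0, 2.63], [-3.12, 3.12]. Speed limits (rad/s): [2.57, 2.57, 3.01, 3.14, 3.14, 3.14].

INTERFACE

Orientations are given as a unit quaternion [w, x, y, z].
In Python, from bench import * gives the robot as it stands. The module is installed in compiled form; this text tells all that it offers.
- The arm moves only by the tool arm_command, never from a script. Its arguments are lists of equal length, an entry for each row: "dp": the shift along the tool's x, y, z in units of 0.25 m (1.0 is 0.25 m), a list of three; "turn": the turn, a rotation vector about the tool's x, y, z in units of 30 degrees (1.0 is 30 degrees), a list of three; "jaw": the opening, from 0 (shut) to 1 (fully open). A call has 1 to 5 rows; each row is the pose to reach, as a shift and turn from the pose commanded when the call began, along the tool's axes at that moment; what a row does not reach only later rows make up. A row lasts 1/8 s, in which the tool goes at most 62.5 mm and 10.7 degrees, less where a joint would pass 70% of its speed; a pose out of reach is approached as far as the arm can. A call with a number of a shift or a turn outside -1 to 1 is refused whole. A call with a gripper value outside its range is refused whole. The fingers move at their own pace and stop on an object; the grip force is fixed at half the most. Time passes only in rows, so rows that repeat a pose let the fingers close. It gives the time, the measured TCP pose, the force, the opening and the grip force at its end, in the units of the state.
- get_obs(): the state, without advancing time (a new reading comes with each control period).
- camera(name): name is "scene" or "top"; returns the picture (480x640x3 uint8, blue, green, red); there is no depth.
- get_calibration(name): a dict with "camera_matrix" (3x3 intrinsics, pixels), "k1" (the pictures are not rectified: a ray, as slopes to the right and down, at radius r is drawn at 1 + k1 r^2 times it, then the intrinsics apply), "R" (3x3) and "t" (3): a world point X has camera coordinates R X + t. Camera axes: x right, y down, z forward; pixel columns grow to the right and rows downward; lengths in m; the calibration is good to about 2 mm. A picture is of the moment at which its call begins. get_calibration takes no time and is no camera call.
- hand_in(): hands the job in; it is judged then, once.
The state is a dict: "time_s": time; "q": joint angles; "dq": joint speeds; "joint_efforts": joint torques, N m; "eef_pos": TCP position; "eef_rot": TCP orientation; "wrist_force": force on the tool from outside, world axes, zero at the start; "torque": the same for the moment, N m; "opening": opening from 0.0 (shut) to 1.0 (fully open); "grasp_force": force on a finger pad.
Only numpy, scipy, OpenCV 4.12 (cv2) and the standard library are available. Lean on these libraries where they do the work, as an engineer would, in place of code of your own. Each camera call takes 0.05 s, during which the arm holds its last target. There are 200 camera calls.

TASK

Put the two loose doming punches back into the sloping clip rack: press the large one sideways into the wide pair of spring clips and the small one into the narrow pair, until each snaps fully home at both clips, with its ball head at the upper end like the punch already there. Never knock the polished ball heads against anything, leave the other things on the bench where they are, and let go of both punches.

Things in the scene. Friction and masses are not known exactly. Their poses are not given: they have to be found in the camera images.
- large_punch: Loose large steel doming punch, 153 mm long. Origin on its axis, amid the dark octagonal grip (50 mm long, 24 mm across flats, lies on a flat: axis 12 mm up; grasp here); x axis towards the ball head. Each side of the grip a bright round 18 mm journal, from 25 to 50 mm along +x and from 25 to 66 mm (struck end) along -x. It lies with the head pointing away from the robot (within 0.6 rad).
- large_head (a point): Centre of the large punch's polished ball head, 18 mm in diameter, 78 mm from the punch's origin along its x axis. Must not be knocked (more than 2 N).
- small_punch: Loose small steel doming punch, 123 mm long. Origin on its axis, amid the dark octagonal grip (50 mm long, 16 mm across flats, lies on a flat: axis 8 mm up; grasp here); x axis towards the ball head. Each side of the grip a bright round 10 mm journal, from 25 to 50 mm along +x and 25 to 52 mm along -x. It lies with the head pointing away from the robot (within 0.6 rad).
- small_head (a point): Centre of the small punch's polished ball head, 10 mm in diameter, 66 mm from the punch's origin along its x axis. Must not be knocked (more than 2 N).
- wide_clips: Empty pair of spring clips for the large punch, on the widest (52 mm) of three strips about 70 mm apart on a rack sloping 35 degrees. Origin: centre of a punch that is home, 22 mm off the strip; x up the slope along the punch, y along the rails, z square out of the slope (press along -z). Clips, 14 mm long, at x = -35 and +35 mm; the 50 mm grip fits in the 56 mm between them, free for fingers.
- wide_mouth (a point): Centre of the wide clips' flared mouths, 14.5 mm out (z) from wide_clips. The mouth is about 23 mm wide here; deeper in, the lips are 9 mm apart at rest. The 18 mm journals must spread them (about 15 N for both clips together), then the clips pull the punch home, onto a hard floor. A punch that only lies on the lips stands about 16 mm too high.
- narrow_clips: Empty pair of spring clips for the small punch, on the narrowest (36 mm) strip; same slope and frame as the wide pair: origin where a punch's centre is when home, 22 mm off the strip; x up the slope along the punch, z square out (press along -z); clips at x = -35 and +35 mm, 56 mm free between. The third strip (44 mm) holds a fixed mid-size punch. Which strip is left, middle or right varies.
- narrow_mouth (a point): Centre of the narrow clips' flared mouths, 11.5 mm out (z) from narrow_clips. The mouth is about 19 mm wide here; deeper in, the lips are 4 mm apart at rest. The 10 mm journals must spread them (about 15 N for both clips together), then the clips pull the punch home, onto a hard floor. A punch that only lies on the lips stands about 10 mm too high.
- bench_block: Bystander: bright steel bench block 50 x 50 x 18 mm on the bench in front of the rack; origin at the centre of its underside. Leave it (at most 20 mm shift).
- jar_a: Bystander: small clear jar with white cap, 34 mm wide and high, in front of the rack; origin at the centre of its underside. Leave it.
- glue: Bystander: small adhesive bottle lying on its back, 22 x 84 x 14 mm, at the left edge of the bench; origin at the centre of its underside. Leave it.
- wax: Bystander: block of carving wax 34 x 62 x 22 mm at the left of the bench; origin at the centre of its underside. Leave it.
There are look-alikes about, which are no part of the job. What is shaped like the small_punch but pink is not meant.

How it is judged:
At the end, for the whole second after the job is handed in: Each punch lies fully home in its own pair of clips, released and at rest: its centre within 3 mm of the clips' origin across and in depth and within 6 mm along the slope, parallel to the clips within 0.06 rad, ball head at the upper end (z of large_punch in the frame of wide_clips between -0.003 and 0.003 m and y of large_punch in the frame of wide_clips between -0.003 and 0.003 m and x of large_punch in the frame of wide_clips between -0.006 and 0.006 m and angle between the x axis of large_punch and the x axis of wide_clips, either way round below 0.06 rad and x of large_head in the frame of wide_clips above 0.05 m and linear speed of each of large_punch, small_punch below 0.02 m/s and z of small_punch in the frame of narrow_clips between -0.003 and 0.003 m and y of small_punch in the frame of narrow_clips between -0.003 and 0.003 m and x of small_punch in the frame of narrow_clips between -0.006 and 0.006 m and angle between the x axis of small_punch and the x axis of narrow_clips, either way round below 0.06 rad and x of small_head in the frame of narrow_clips above 0.05 m); the robot touches nothing.
It fails at once if a polished ball head touches something with more than 2 N (contact force between any of large_punch_c0, small_punch_c0 and anything else above 2 N).
It fails at once if a bystander (bench block, jar, glue bottle, wax block) is shifted by more than 20 mm (distance of any of bench_block, jar_a, glue, wax from where it was at the start of the episode above 0.02 m).
It also fails if it takes over 64 s, if anything falls off the work surface, if the arm or the gripper's body presses on something with over 40 N, if the wrist force passes 120 N, or if a joint passes its speed limit or range.

## Working session

There is one attempt and no reset: what is moved stays moved. The work goes in short steps, Python scripts to look and compute and a tool call to move; the robot and the scene stay as the last step left them, time stands still between calls to the robot, and variables do not carry over. Pictures are saved under pics/ and viewed, at most 10 in all, crops included, and the job is handed in when it is done.

Besides the shell and the picture viewer there is one more tool, called after "Request:" as a command line: name --argument value ..., lists and objects as JSON in quotes. arm_command: Moves the arm, as the interface text tells. Its arguments: {"type":"object","properties":{"dp":{"type":"array"},"turn":{"type":"array"},"jaw":{"type":"array"}},"required":["dp","turn","jaw"]}

```bash
mkdir -p pics; python3 - <<'E'
from bench import *
import cv2
for n in ("scene","top"):
    cv2.imwrite(f"pics/{n}0.png",camera(n)); c=get_calibration(n); print(n,c)
o=get_obs(); print(o)
E
```

```text
scene {'camera_matrix': array([[578.36657718,   0.        , 317.41233041],
       [  0.        , 578.36657718, 244.99510514],
       [  0.        ,   0.        ,   1.        ]]), 'k1': -0.17374812031247625, 'R': array([[ 0.88171512, -0.47174794,  0.00568546],
       [-0.2326499 , -0.44525235, -0.86465275],
       [ 0.41042962,  0.76105468, -0.50233784]]), 't': array([-0.43973787,  0.22838691,  1.06806556])}
top {'camera_matrix': array([[443.34353616,   0.        , 320.5043619 ],
       [  0.        , 443.34353616, 237.05194672],
       [  0.        ,   0.        ,   1.        ]]), 'k1': -0.04735490631544268, 'R': array([[ 0.02611702, -0.99929216,  0.0270755 ],
       [-0.98886447, -0.02979505, -0.14580574],
       [ 0.14650925, -0.02296599, -0.98894267]]), 't': array([0.04904388, 0.53526862, 0.99797835])}
{'time_s': 0.1, 'q': array([-1.51630902e+00,  1.81502919e-01,  1.60790399e+00,  1.86096691e-05,
        1.35381866e+00, -2.06316538e-01]), 'dq': array([ 0.00078407, -0.00319338, -0.00299251,  0.00081234,  0.00172005,
        0.00056525]), 'joint_efforts': array([ 6.60727092e-04, -4.45877695e+01, -3.52240670e+01, -2.80563308e-04,
        4.10910841e-03,  6.24600574e-06]), 'eef_pos': array([ 0.14825347, -0.55503973,  0.23045586]), 'eef_rot': array([-8.13413330e-04,  9.91509641e-01,  1.30030628e-01,  7.09801181e-05]), 'wrist_force': array([ 0.36243485, -0.52042374, -0.28292825]), 'torque': array([-0.07461321,  0.0054573 , -0.06663329]), 'grasp_force': 0.0, 'opening': 0.9968011051285613}
```

View pics/scene0.png

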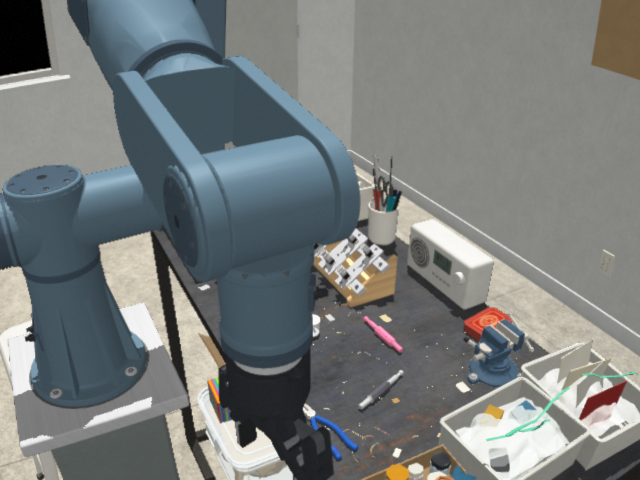

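View pics/top0.png

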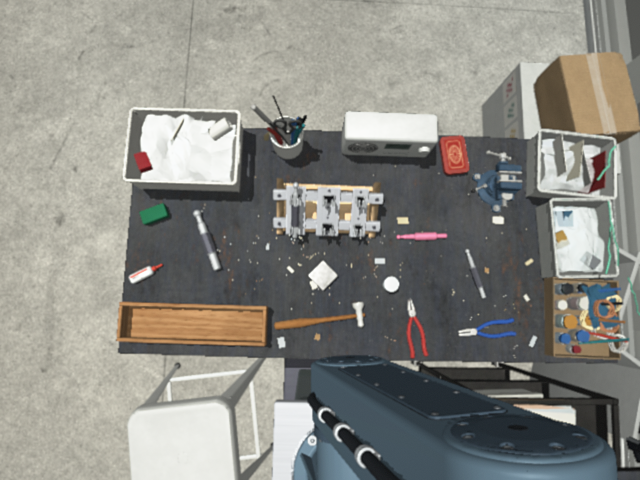

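The top view shows the large punch at about (207,240), the small punch at (475,273), the pink look-alike at (422,237), and the rack at (328,210) with a punch already in its left strip. Candidates for the small punch are the grey one at (475,273) and the pink one at (422,237), so the grey one is mine. I'll check that in a close crop.

```bash
cat > h.py <<'E'
from bench import *
import cv2, numpy as np
from scipy.spatial.transform import Rotation as Rn
def ray(n,uv):
    c=get_calibration(n);K=c["camera_matrix"];uv=np.asarray(uv,float)
    d=np.array([(uv[0]-K[0,2])/K[0,0],(uv[1]-K[1,2])/K[1,1]]);s=d.copy()
    for _ in range(20): s=d/(1+c["k1"]*(s@s))
    R=c["R"]; return -R.T@c["t"], R.T@np.array([s[0],s[1],1])
def onz(n,uv,z):
    o,d=ray(n,uv); return o+d*(z-o[2])/d[2]
def proj(n,X):
    c=get_calibration(n);p=c["R"]@np.asarray(X)+c["t"];s=p[:2]/p[2];s=s*(1+c["k1"]*(s@s))
    K=c["camera_matrix"];return np.array([K[0,0]*s[0]+K[0,2],K[1,1]*s[1]+K[1,2]])
def tri(a,b):
    (o1,d1),(o2,d2)=ray("top",a),ray("scene",b)
    A=np.stack([d1,-d2],1);s=np.linalg.lstsq(A,o2-o1,rcond=None)[0]
    p,q=o1+s[0]*d1,o2+s[1]*d2; return (p+q)/2,np.linalg.norm(p-q)
def pose():
    o=get_obs();q=o["eef_rot"];return o["eef_pos"],Rn.from_quat([q[1],q[2],q[3],q[0]]),o
E
python3 - <<'E'
from h import *
t=cv2.imread("pics/top0.png");s=cv2.imread("pics/scene0.png")
f=lambda im,x,y,w,h,k:cv2.resize(im[y:y+h,x:x+w],None,fx=k,fy=k,interpolation=cv2.INTER_CUBIC)
C=np.zeros((600,800,3),np.uint8)
C[:325,:600]=f(t,268,180,120,65,5)
C[325:600,:200]=f(t,185,200,50,80,4)[:275]
C[325:600,200:400]=f(t,452,240,50,70,4)[:275]
C[325:600,400:800]=f(s,312,225,100,80,4)[:275]
cv2.imwrite("pics/c1.png",C)
for n,p in [("large",(207,240)),("small",(475,273)),("block",(322,276)),("jar",(391,284)),("rackTL",(275,185)),("rackBR",(380,237)),("glue",(146,272)),("wax",(154,214)),("pink",(422,237)),("radio",(390,155))]:
    print(n,onz("top",p,0.01).round(3))
E
```

```text
large [0.523 0.335 0.01 ]
small [ 0.462 -0.312  0.01 ]
block [0.445 0.057 0.01 ]
jar [ 0.43  -0.107  0.01 ]
rackTL [0.663 0.178 0.01 ]
rackBR [ 0.542 -0.08   0.01 ]
glue [0.442 0.475 0.01 ]
wax [0.582 0.467 0.01 ]
pink [ 0.545 -0.183  0.01 ]
radio [ 0.749 -0.104  0.01 ]
```

View pics/c1.png

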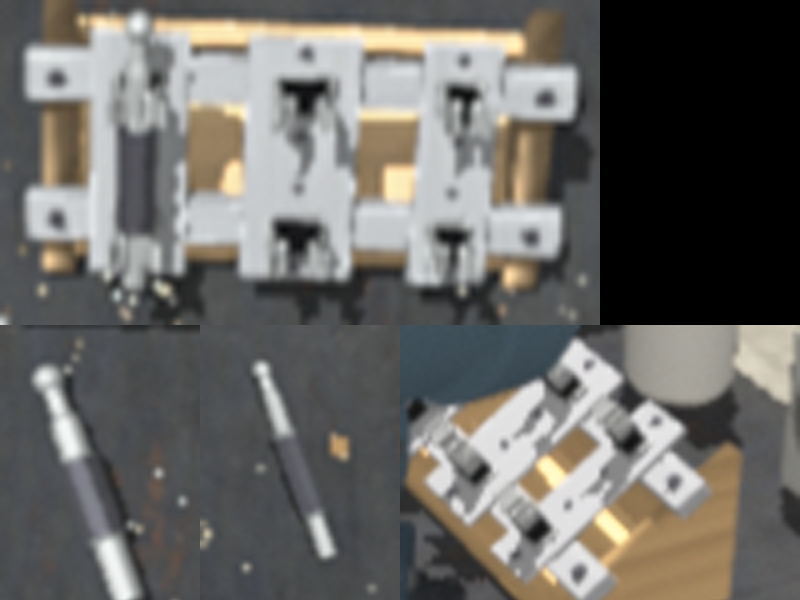

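The crop confirms the small punch is the slim grey one at (475,273). Reading the strip widths, left holds the fixed punch, the middle strip (328) is the wide pair and the right strip (360) is the narrow pair. Next I'll triangulate the screws and measure both punches.

```bash
python3 - <<'E'
from h import *
t=cv2.imread("pics/top0.png");s=cv2.imread("pics/scene0.png")
def dark(im,uv,r=3):
    g=cv2.cvtColor(im,cv2.COLOR_BGR2GRAY).astype(float);x,y=map(lambda a:int(round(a)),uv)
    p=g[y-r:y+r+1,x-r:x+r+1];w=np.clip(np.median(p)-15-p,0,None)
    yy,xx=np.mgrid[y-r:y+r+1,x-r:x+r+1];return np.array([(w*xx).sum(),(w*yy).sum()])/w.sum()
T=dict(wU=(329.4,190.6),wM=(327.6,217.6),nU=(360.6,192.2),nM=(358.4,218.6),rU=(377,199.4),rL=(374,227.4))
S=dict(wU=(359,234.25),wM=(337.75,254.5),nU=(375.75,249.25),nM=(353.75,270),rU=(380,264.25),rL=(356.5,286.75))
P={}
for k in T:
    a,b=dark(t,T[k],2),dark(s,S[k],2);P[k],e=tri(a,b);print(k,a.round(1),b.round(1),P[k].round(4),e.round(4))
for k in "wn":
    d=P[k+"U"]-P[k+"M"];print(k,np.linalg.norm(d),np.degrees(np.arctan2(d[2],np.hypot(d[0],d[1]))),"yaw",np.degrees(np.arctan2(d[1],d[0])))
# punches
hsv=cv2.cvtColor(t,cv2.COLOR_BGR2HSV);g=hsv[...,2]
for n,(x,y,w,h),L,z in [("large",(188,204,38,72),.153,.012),("small",(460,245,32,58),.123,.008)]:
    p=hsv[y:y+h,x:x+w];bg=cv2.cvtColor(t[y:y+h,x:x+w],cv2.COLOR_BGR2GRAY)
    m=((bg>78)&(p[...,1]<75)).astype(np.uint8)
    k,lab,st,_=cv2.connectedComponentsWithStats(cv2.morphologyEx(m,cv2.MORPH_CLOSE,np.ones((5,5),np.uint8)))
    i=1+st[1:,4].argmax();ys,xs=np.nonzero((lab==i)&(m>0));pts=np.stack([xs+x,ys+y],1).astype(np.float32)
    W=np.array([onz("top",q,z)[:2] for q in pts],np.float32);vx,vy,x0,y0=cv2.fitLine(W,cv2.DIST_HUBER,0,.01,.01).ravel()
    if vx<0:vx,vy=-vx,-vy
    a=(W-[x0,y0])@[vx,vy];lo,hi=a.min(),a.max();off=(.087-.066)/2 if n=="large" else (.071-.052)/2
    c=np.array([x0,y0])+(lo+hi)/2*np.array([vx,vy])-off*np.array([vx,vy])
    gr=[];v=np.array([vx,vy])
    for sx in np.arange(-.08,.08,.003):
        u=proj("top",[*(np.array([x0,y0])+sx*v),z+.5*(.024 if n=="large" else .016)]);gr.append(int(g[int(round(u[1])),int(round(u[0]))]))
    print(n,"len",hi-lo,"n",len(W),"c",c.round(4),"yaw",np.arctan2(vy,vx),"x0",x0,y0,gr)
E
```

```text
wU [328.9 190.3] [359.1 233.9] [0.6316 0.0492 0.0979] 0.0009
wM [327.3 217.2] [337.7 254.3] [0.5776 0.0501 0.0585] 0.0001
nU [360.4 191.8] [375.6 248.5] [ 0.6307 -0.0216  0.0966] 0.0001
nM [357.9 218.3] [353.5 269.6] [ 0.577  -0.0208  0.0576] 0.0008
rU [376.7 199.3] [379.9 264. ] [ 0.6177 -0.0605  0.0821] 0.0004
rL [373.8 227.1] [356.1 286.8] [ 0.5603 -0.0602  0.0415] 0.0006
w 0.0668624400700416 36.082003018140725 yaw -1.0001551172809258
n 0.06631914722733731 35.9659778377099 yaw -0.873708225759056
large len 0.18505938 n 1630 c [0.5135 0.3373] yaw 0.20528658 x0 0.5218646 0.3390391 [84, 83, 84, 84, 85, 85, 84, 86, 86, 86, 86, 85, 84, 84, 87, 92, 90, 92, 88, 90, 92, 104, 110, 97, 104, 118, 126, 134, 137, 128, 137, 150, 183, 224, 247, 246, 244, 241, 229, 217, 220, 189, 175, 132, 110, 86, 125, 99, 105, 108, 107, 93, 81, 84]
small len 0.13931224 n 922 c [ 0.4518 -0.3131] yaw 0.004003518 x0 0.49803427 -0.3129243 [77, 76, 68, 78, 87, 91, 93, 99, 99, 100, 106, 108, 109, 107, 100, 93, 90, 100, 90, 88, 87, 82, 79, 81, 81, 82, 83, 84, 83, 86, 87, 86, 86, 86, 85, 83, 83, 86, 88, 88, 90, 90, 90, 89, 89, 88, 89, 89, 89, 90, 88, 89, 89, 87]
```

```bash
python3 - <<'E'
from h import *
t=cv2.imread("pics/top0.png");s=cv2.imread("pics/scene0.png")
for n,(x,y,w,h),z in [("large",(188,204,38,72),.012),("small",(460,245,30,58),.008)]:
    g=cv2.cvtColor(t,cv2.COLOR_BGR2GRAY)[y:y+h,x:x+w]
    m=(g>115).astype(np.uint8)
    k,lab,st,ce=cv2.connectedComponentsWithStats(m)
    idx=[i for i in range(1,k) if st[i,4]>=12]; print(n,[(st[i].tolist(),ce[i].round(1)+[x,y]) for i in idx])
    ys,xs=np.nonzero(np.isin(lab,idx));W=np.array([onz("top",(a+x,b+y),z)[:2] for a,b in zip(xs,ys)],np.float32)
    vx,vy,x0,y0=cv2.fitLine(W,cv2.DIST_HUBER,0,.01,.01).ravel();v=np.array([vx,vy])*np.sign(vx)
    a=(W-[x0,y0])@v;b=np.sort(a);gap=np.diff(b).argmax()
    print("yaw",np.arctan2(v[1],v[0]),"ends",b[0],b[-1],"len",b[-1]-b[0],"grip",b[gap],b[gap+1],
      "c_grip",np.array([x0,y0])+v*(b[gap]+b[gap+1])/2,"c_ends",np.array([x0,y0])+v*((b[0]+b[-1])/2-(.0105 if n=="large" else .0095)))
f=lambda im,x,y,w,h,k:cv2.resize(im[y:y+h,x:x+w],None,fx=k,fy=k,interpolation=cv2.INTER_CUBIC)
C=np.zeros((600,800,3),np.uint8)
C[:520,:400]=f(t,313,182,50,65,8);C[:520,400:]=f(s,318,228,50,65,8)
cv2.imwrite("pics/c2.png",C)
E
```

```text
large [([5, 6, 27, 60, 359], array([206.2, 240.5]))]Traceback (most recent call last):
  File "<stdin>", line 8, in <module>
  File "h.py", line 10, in onz
    o,d=ray(n,uv); return o+d*(z-o[2])/d[2]
        ~~~^^^^^^
  File "h.py", line 5, in ray
    c=get_calibration(n);K=c["camera_matrix"];uv=np.asarray(uv,float)
ValueError: time passes only in moves, steps and waits
```

```bash
sed -i 's/^def ray/CAL={n:get_calibration(n) for n in ("scene","top")}\ndef ray/; s/c=get_calibration(n)/c=CAL[n]/' h.py; python3 - <<'E'
from h import *
t=cv2.imread("pics/top0.png");s=cv2.imread("pics/scene0.png")
for n,(x,y,w,h),z in [("large",(188,204,38,72),.012),("small",(460,245,30,58),.008)]:
    hs=cv2.cvtColor(t,cv2.COLOR_BGR2HSV)[y:y+h,x:x+w];g=cv2.cvtColor(t,cv2.COLOR_BGR2GRAY)[y:y+h,x:x+w]
    m=((g>105)&(hs[...,1]<80)).astype(np.uint8)
    k,lab,st,ce=cv2.connectedComponentsWithStats(m)
    idx=[i for i in range(1,k) if st[i,4]>=12]; print(n,[(st[i].tolist(),ce[i].round(1)+[x,y]) for i in idx])
    ys,xs=np.nonzero(np.isin(lab,idx));W=np.array([onz("top",(a+x,b+y),z)[:2] for a,b in zip(xs,ys)],np.float32)
    vx,vy,x0,y0=cv2.fitLine(W,cv2.DIST_HUBER,0,.01,.01).ravel();v=np.array([vx,vy])*np.sign(vx)
    a=(W-[x0,y0])@v;b=np.sort(a)
    prof=[(round(float(r),3),int(g[lab>0].size and np.mean([g[yy,xx] for yy,xx,aa in zip(ys,xs,a) if abs(aa-r)<.003] or [0]))) for r in np.arange(-.09,.09,.005)]
    print("yaw",np.arctan2(v[1],v[0]),"ends",b[0],b[-1],"len",b[-1]-b[0],"x0",x0,y0,"c_ends",np.array([x0,y0])+v*((b[0]+b[-1])/2-(.0105 if n=="large" else .0095)));print(prof)
f=lambda im,x,y,w,h,k:cv2.resize(im[y:y+h,x:x+w],None,fx=k,fy=k,interpolation=cv2.INTER_CUBIC)
C=np.zeros((600,800,3),np.uint8)
C[:520,:400]=f(t,313,182,50,65,8);C[:520,400:]=f(s,318,228,50,65,8)
cv2.imwrite("pics/c2.png",C)
E
```

```text
large [([5, 6, 27, 61, 403], array([206. , 239.9]))]
yaw 0.398879 ends -0.075257584 0.07900446 len 0.15426204 x0 0.5227593 0.33660325 c_ends [0.51480997 0.33325282]
[(-0.09, 0), (-0.085, 0), (-0.08, 0), (-0.075, 156), (-0.07, 188), (-0.065, 192), (-0.06, 196), (-0.055, 196), (-0.05, 194), (-0.045, 191), (-0.04, 194), (-0.035, 164), (-0.03, 131), (-0.025, 124), (-0.02, 125), (-0.015, 122), (-0.01, 124), (-0.005, 125), (0.0, 123), (0.005, 121), (0.01, 123), (0.015, 130), (0.02, 172), (0.025, 191), (0.03, 193), (0.035, 195), (0.04, 192), (0.045, 177), (0.05, 185), (0.055, 186), (0.06, 180), (0.065, 169), (0.07, 169), (0.075, 168), (0.08, 137), (0.085, 0)]
small [([5, 4, 11, 20, 94], array([469.9, 258.8])), ([19, 41, 7, 13, 58], array([481.8, 292. ]))]
yaw 0.33347064 ends -0.066344686 0.05819582 len 0.12454051 x0 0.46551895 -0.31098592 c_ends [ 0.4526923  -0.31542918]
[(-0.09, 0), (-0.085, 0), (-0.08, 0), (-0.075, 0), (-0.07, 0), (-0.065, 153), (-0.06, 175), (-0.055, 181), (-0.05, 180), (-0.045, 177), (-0.04, 148), (-0.035, 121), (-0.03, 0), (-0.025, 0), (-0.02, 0), (-0.015, 0), (-0.01, 0), (-0.005, 0), (0.0, 0), (0.005, 0), (0.01, 128), (0.015, 164), (0.02, 175), (0.025, 170), (0.03, 170), (0.035, 171), (0.04, 164), (0.045, 180), (0.05, 167), (0.055, 169), (0.06, 127), (0.065, 0), (0.07, 0), (0.075, 0), (0.08, 0), (0.085, 0)]
```

View pics/c2.png

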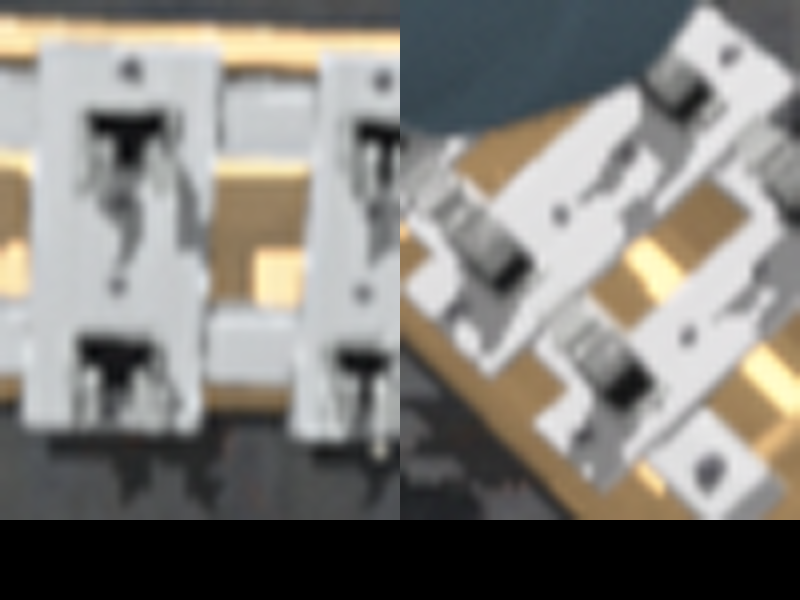

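```bash
cat >> h.py <<'E'
yaw=-np.radians(.8);cs,sn=np.cos(np.radians(35)),np.sin(np.radians(35))
RC=Rn.from_euler("z",yaw).as_matrix()@np.array([[cs,0,-sn],[0,1,0],[sn,0,cs]])  # clip frame columns x,y,z
AW=np.array([.6046,.04965,.0782]);AN=np.array([.60385,-.0212,.0771])
def clipo(A,s=-.0217): return A+RC@np.array([s,0,.022])
E
python3 - <<'E'
from h import *
t=cv2.imread("pics/top0.png");g=cv2.cvtColor(t,cv2.COLOR_BGR2GRAY)
for A in (AW,AN):
    o=clipo(A);print("origin",o.round(4),"endclip",[proj("top",o+RC@np.array([x,0,-.022])).round(1) for x in (.042,-.028)])
o=clipo(AW)+RC@np.array([0,.0709,0])
print("grip ends exp",[proj("top",o+RC@np.array([x,0,.009])).round(1) for x in (.025,0,-.025)])
u0=proj("top",o+RC@np.array([.05,0,.009]));u1=proj("top",o+RC@np.array([-.05,0,.009]))
for f in np.linspace(0,1,41):
    u=u0+(u1-u0)*f;print(int(1000*(.05-.1*f)*1)/1,u.round(1)[1],cv2.getRectSubPix(g,(3,1),tuple(map(float,u))).ravel(),end=";")
E
```

```text
origin [0.5742 0.0501 0.0838] endclip [array([328.6, 195.5]), array([326.9, 223.7])]
origin [ 0.5735 -0.0208  0.0827] endclip [array([359.9, 197. ]), array([357.3, 225. ])]
grip ends exp [array([296.3, 206.4]), array([296. , 216.7]), array([295.8, 226.9])]
50.0 195.8 [177 148  92];47.0 196.8 [172 149 106];45.0 197.8 [175 172 148];42.0 198.9 [172 185 181];40.0 199.9 [163 173 183];37.0 200.9 [161 166 179];35.0 201.9 [163 167 180];32.0 203.0 [169 173 182];30.0 204.0 [176 176 171];27.0 205.0 [171 161 136];25.0 206.0 [137 120  95];22.0 207.1 [94 83 67];19.0 208.1 [82 75 63];17.0 209.1 [84 77 64];15.0 210.1 [85 77 64];12.0 211.2 [84 75 62];9.0 212.2 [84 73 60];7.0 213.2 [84 75 61];4.0 214.2 [84 76 64];2.0 215.3 [84 77 64];0.0 216.3 [85 76 64];-2.0 217.3 [85 77 63];-5.0 218.3 [85 78 62];-7.0 219.3 [85 78 63];-10.0 220.4 [85 79 63];-12.0 221.4 [84 78 64];-15.0 222.4 [85 78 65];-17.0 223.4 [84 76 63];-20.0 224.5 [84 74 62];-22.0 225.5 [92 82 73];-25.0 226.5 [122 118 111];-27.0 227.5 [159 161 156];-30.0 228.6 [176 176 173];-32.0 229.6 [178 176 172];-35.0 230.6 [176 174 170];-37.0 231.6 [175 169 163];-40.0 232.7 [173 159 145];-42.0 233.7 [173 150 121];-45.0 234.7 [175 148 103];-47.0 235.7 [174 146  96];-50.0 236.8 [150 126  83];
```

```bash
cat >> h.py <<'E'
def down(yaw): return Rn.from_euler("z",yaw)*Rn.from_euler("x",np.pi)
RT=Rn.from_matrix(RC)*Rn.from_euler("x",np.pi)   # tool for pressing: tool x up slope, z into slope
def go(p,R,msg=""):
    e,r,o=pose();d=r.inv().apply(np.asarray(p)-e);w=(r.inv()*R).as_rotvec()
    print(msg,"dp",(d/.25).round(3),"turn",np.degrees(w/30).round(3),"rows",max(np.linalg.norm(d)/.0625,np.degrees(np.linalg.norm(w))/10.7).round(1))
def st():
    e,r,o=pose();print("t",round(o["time_s"],2),"p",e.round(4),"f",o["wrist_force"].round(1),"op",round(o["opening"],3),"gf",round(o["grasp_force"],1),"q",o["q"].round(2))
SM=np.array([.4527,-.3154]);LG=np.array([.5148,.3333])
E
python3 -c "
from h import *
go([*SM,.10],down(.333),'above')"
```

```text
above dp [ 1.424 -0.611  0.523] turn [-0.003 -0.001 -0.138] rows 6.5
```

Request:
arm_command --dp '[[0.25,-0.1,0.05],[0.5,-0.2,0.15],[0.75,-0.3,0.25],[0.9,-0.45,0.35],[1.0,-0.6,0.4]]' --turn '[[0,0,-0.03],[0,0,-0.06],[0,0,-0.1],[0,0,-0.138],[0,0,-0.138]]' --jaw '[0.6,0.6,0.6,0.6,0.6]'

```text
time_s: 0.72
eef_pos: [0.351, -0.3468, 0.1309]
eef_rot: [-0.0, 0.986, 0.166, -0.0]
wrist_force: [-0.0, -0.1, -0.8]
opening: 0.601
grasp_force: 0.0
```

```bash
python3 -c "
from h import *
st();go([*SM,.06],down(.333),'above');go([*SM,.004],down(.333),'grasp')"
```

```text
t 0.72 p [ 0.351  -0.3468  0.1309] f [-0.  -0.1 -0.8] op 0.601 gf 0.0 q [-1.02  0.12  1.9   0.    1.13  0.22]
above dp [0.426 0.015 0.284] turn [-0.002 -0.     0.001] rows 2.0
grasp dp [0.426 0.015 0.508] turn [-0.002 -0.     0.001] rows 2.7
```

Request:
arm_command --dp '[[0.2,0.008,0.1],[0.426,0.015,0.28],[0.426,0.015,0.38],[0.426,0.015,0.46],[0.426,0.015,0.49]]' --turn '[[0,0,0],[0,0,0],[0,0,0],[0,0,0],[0,0,0]]' --jaw '[0.5,0.5,0.5,0.5,0.5]'

```text
time_s: 1.35
eef_pos: [0.4511, -0.3161, 0.0079]
eef_rot: [-0.001, 0.986, 0.166, -0.001]
wrist_force: [-0.9, 0.1, 1.0]
opening: 0.499
grasp_force: 0.0
```

```bash
python3 -c "
from h import *
st();go([*SM,.004],down(.333),'grasp')"
```

```text
t 1.35 p [ 0.4511 -0.3161  0.0079] f [-0.9  0.1  1. ] op 0.499 gf 0.0 q [-0.83  0.44  1.79 -0.    0.91  0.41]
grasp dp [ 0.007 -0.001  0.016] turn [-0.006  0.003  0.001] rows 0.1
```

Request:
arm_command --dp '[[0.006,0,0.014],[0.006,0,0.014],[0.006,0,0.014],[0.006,0,0.014],[0.006,0,0.014]]' --turn '[[0,0,0],[0,0,0],[0,0,0],[0,0,0],[0,0,0]]' --jaw '[0.5,0.3,0.0,0.0,0.0]'

```text
time_s: 1.98
eef_pos: [0.4538, -0.3175, 0.0073]
eef_rot: [0.001, 0.986, 0.166, 0.0]
wrist_force: [-1.2, 1.0, 7.1]
opening: 0.157
grasp_force: 59.0
```

Request:
arm_command --dp '[[0,0,0],[0,0,0],[0,0,0]]' --turn '[[0,0,0],[0,0,0],[0,0,0]]' --jaw '[0,0,0]'

```text
time_s: 2.35
eef_pos: [0.4538, -0.3175, 0.0073]
eef_rot: [0.001, 0.986, 0.166, 0.0]
wrist_force: [-2.4, 1.2, 5.9]
opening: 0.155
grasp_force: 59.0
```

```bash
python3 -c "
from h import *
st()"
```

```text
t 2.35 p [ 0.4538 -0.3175  0.0073] f [-2.4  1.2  5.9] op 0.155 gf 59.0 q [-0.82  0.44  1.79 -0.    0.91  0.41]
```

Request:
arm_command --dp '[[0,0,-0.05],[0,0,-0.15],[0,0,-0.3],[0,0,-0.5],[0,0,-0.5]]' --turn '[[0,0,0],[0,0,0],[0,0,0],[0,0,0],[0,0,0]]' --jaw '[0,0,0,0,0]'

```text
time_s: 2.98
eef_pos: [0.4558, -0.3193, 0.1365]
eef_rot: [0.004, 0.986, 0.166, 0.003]
wrist_force: [0.1, -0.4, -1.6]
opening: 0.155
grasp_force: 58.8
```

```bash
python3 - <<'E'
from h import *
st();e,r,o=pose()
t,s=camera("top"),camera("scene")
f=lambda im,c,w,h,k:cv2.resize(cv2.getRectSubPix(im,(w,h),tuple(map(float,c))),None,fx=k,fy=k,interpolation=cv2.INTER_CUBIC)
a,b=proj("top",e),proj("scene",e);print(a,b)
cv2.imwrite("pics/t3.png",t);cv2.imwrite("pics/s3.png",s)
cv2.imwrite("pics/c3.png",np.hstack([f(t,a,80,80,5),f(s,b,80,80,5)]))
o=clipo(AN)
for z in (.10,.05): go(o+RC@np.array([0,0,z]),RT,"pre%g"%z)
E
```

```text
t 2.98 p [ 0.4558 -0.3193  0.1365] f [ 0.1 -0.4 -1.6] op 0.155 gf 58.8 q [-0.82  0.24  1.74  0.    1.15  0.41]
[500.56617101 271.86408138] [386.5460529  334.21393743]
pre0.1 dp [ 0.625 -1.041 -0.132] turn [-0.2    1.153  0.643] rows 4.9
pre0.05 dp [ 0.733 -1.002  0.032] turn [-0.2    1.153  0.643] rows 5.0
```

View pics/c3.png

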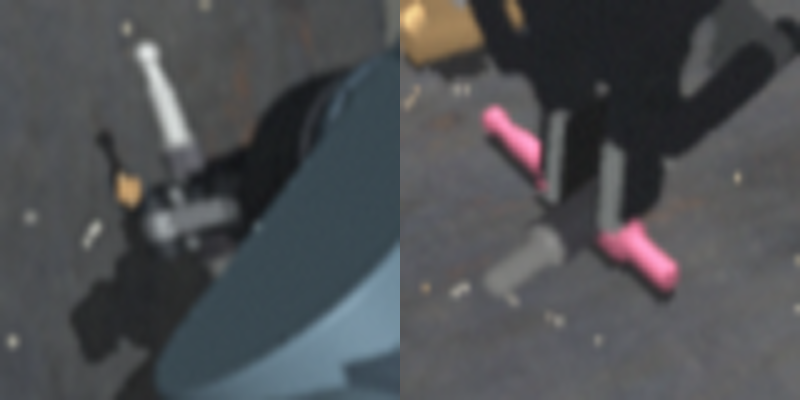

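```bash
python3 - <<'E'
from h import *
st();e,r,o=pose()
cv2.imwrite("pics/s4.png",camera("scene"));camera("top")
st();e,r,o=pose()
# head from c3 crops (pre-move frame ref e earlier)
E0=np.array([.4558,-.3193,.1365]);a,b=proj("top",E0),proj("scene",E0)
h=np.array([148,50]);print("head top px",a+(h+.5)/5-40-.0)
hp=a+(h+.5)/5-40
for z in (.12,.128,.136,.144):
    p=onz("top",hp,z);print(z,p.round(4),r.inv().apply(p-e).round(4))
# scene: struck end centre and grip/journal junction
for q in [(495,280),(550,238)]:
    u=b+(np.array([q[0]-400,q[1]])+.5)/5-40;o_,d=ray("scene",u)
    # intersect with tool plane y=0
    n=r.as_matrix()[:,1];p=o_+d*(((e-o_)@n)/(d@n));print(q,r.inv().apply(p-e).round(4))
E
```

```text
t 3.08 p [ 0.4534 -0.317   0.1318] f [-0.   0.9 -1.9] op 0.157 gf 58.8 q [-0.82  0.24  1.75 -0.    1.15  0.41]
t 3.17 p [ 0.4525 -0.316   0.1299] f [ 0.1  0.2 -1.7] op 0.157 gf 58.8 q [-0.82  0.25  1.75  0.    1.15  0.41]
head top px [490.24672383 241.94597963]
0.12 [ 0.522  -0.3055  0.12  ] [0.0691 0.0128 0.0098]
0.128 [ 0.5208 -0.3022  0.128 ] [0.0691 0.0092 0.0018]
0.136 [ 0.5196 -0.2989  0.136 ] [ 0.069   0.0057 -0.0062]
0.144 [ 0.5184 -0.2955  0.144 ] [ 0.069   0.0021 -0.0142]
(495, 280) [-0.0471  0.     -0.0005]
(550, 238) [-0.0185  0.     -0.0004]
```

```bash
python3 - <<'E'
from h import *
t,s=camera("top"),camera("scene");st();e,r,o=pose()
f=lambda im,c,w,h,k:cv2.resize(cv2.getRectSubPix(im,(w,h),tuple(map(float,c))),None,fx=k,fy=k,interpolation=cv2.INTER_CUBIC)
a,b=proj("top",e),proj("scene",e);print(a,b)
m=np.array([0,-15]);A=f(t,a+m,50,60,8);B=f(s,b,50,60,8)
cv2.drawMarker(B,(200,240),(0,255,0),0,20,1)
cv2.imwrite("pics/c4.png",np.hstack([A,B]))
E
```

```text
t 3.27 p [ 0.4525 -0.316   0.1295] f [ 0.1  0.  -1.8] op 0.16 gf 58.8 q [-0.82  0.25  1.75  0.    1.15  0.41]
[497.7149105  273.58258908] [383.46157633 336.96822555]
```

View pics/c4.png

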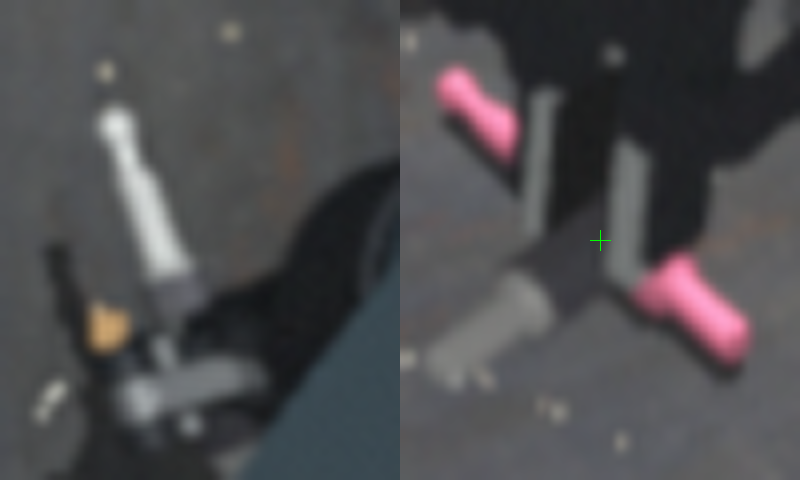

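```bash
python3 - <<'E'
from h import *
st();e,r,o=pose();n=r.as_matrix()[:,1]
a=np.array([497.715,273.583])+[0,-15];b=np.array([383.46,336.97])
def px(c,q): return c+(np.array(q)+.5)/8-.5-np.array([24.5,29.5])
for nm,c,N,qs in [("scene",b,"scene",[(437,362),(535,300)]),]:
    for q in qs:
        o_,d=ray(N,px(c,(q[0]-400,q[1])));p=o_+d*(((e-o_)@n)/(d@n));print(q,r.inv().apply(p-e).round(4))
for q in [(117,127),(170,268)]:
    o_,d=ray("top",px(a,q))
    for yy in (-.002,0,.002): p=o_+d*(((e+yy*n-o_)@n)/(d@n));print(q,yy,r.inv().apply(p-e).round(4))
    for zz in (0,.003):
        zv=r.as_matrix()[:,2];p=o_+d*(((e+zz*zv-o_)@zv)/(d@zv));print("  planez",zz,r.inv().apply(p-e).round(4))
E
```

```text
t 3.27 p [ 0.4525 -0.316   0.1295] f [ 0.1  0.  -1.8] op 0.16 gf 58.8 q [-0.82  0.25  1.75  0.    1.15  0.41]
(437, 362) [-0.0534  0.     -0.0006]
(535, 300) [-0.0213  0.      0.0031]
(117, 127) -0.002 [ 0.0657 -0.002  -0.006 ]
(117, 127) 0 [ 0.0657  0.     -0.0014]
(117, 127) 0.002 [0.0657 0.002  0.0031]
  planez 0 [0.0657 0.0006 0.    ]
  planez 0.003 [0.0657 0.0019 0.003 ]
(170, 268) -0.002 [ 0.0258 -0.002  -0.0069]
(170, 268) 0 [ 0.0256  0.     -0.0023]
(170, 268) 0.002 [0.0254 0.002  0.0023]
  planez 0 [0.0255 0.001  0.    ]
  planez 0.003 [0.0254 0.0023 0.003 ]
```

```bash
python3 - <<'E'
from h import *
e,r,o=pose();T=clipo(AN)+RC@np.array([0,0,.08]);go(T,RT,"full")
w=(r.inv()*RT)
h=r*Rn.from_rotvec(w.as_rotvec()*.5);go(e+(T-e)*.5+[0,0,.01],h,"half")
E
```

```text
full dp [ 0.671 -1.02  -0.073] turn [-0.207  1.158  0.64 ] rows 4.9
half dp [ 0.335 -0.51  -0.076] turn [-0.104  0.579  0.32 ] rows 2.5
```

Request:
arm_command --dp '[[0.1,-0.15,-0.03],[0.22,-0.33,-0.06],[0.335,-0.51,-0.08],[0.335,-0.51,-0.08]]' --turn '[[-0.03,0.18,0.1],[-0.07,0.38,0.21],[-0.104,0.579,0.32],[-0.104,0.579,0.32]]' --jaw '[0,0,0,0]'

```text
time_s: 3.78
eef_pos: [0.4887, -0.1648, 0.1491]
eef_rot: [-0.0, 0.985, 0.082, 0.152]
wrist_force: [0.2, -0.7, -1.8]
opening: 0.155
grasp_force: 59.0
```

```bash
python3 - <<'E'
from h import *
st();go(clipo(AN)+RC@np.array([0,0,.08]),RT,"full")
E
```

```text
t 3.77 p [ 0.4887 -0.1648  0.1491] f [ 0.2 -0.7 -1.8] op 0.155 gf 59.0 q [-0.69 -0.03  2.05  0.27  0.92  0.57]
full dp [ 0.239 -0.546  0.065] turn [-0.108  0.58   0.324] rows 2.4
```

Request:
arm_command --dp '[[0.08,-0.18,0.02],[0.16,-0.36,0.04],[0.239,-0.546,0.065],[0.239,-0.546,0.065],[0.239,-0.546,0.065]]' --turn '[[-0.035,0.19,0.1],[-0.07,0.38,0.2],[-0.108,0.58,0.324],[-0.108,0.58,0.324],[-0.108,0.58,0.324]]' --jaw '[0,0,0,0,0]'

```text
time_s: 4.4
eef_pos: [0.5305, -0.0248, 0.1498]
eef_rot: [0.004, 0.953, -0.007, 0.302]
wrist_force: [0.6, -1.0, -0.8]
opening: 0.155
grasp_force: 59.2
```

```bash
python3 - <<'E'
from h import *
st();e,r,o=pose();go(clipo(AN)+RC@np.array([0,0,.045]),RT,"z45")
t,s=camera("top"),camera("scene")
c=cv2.resize(t[165:245,300:400],None,fx=4,fy=4,interpolation=cv2.INTER_CUBIC)
d=cv2.resize(s[225:305,312:412],None,fx=4,fy=4,interpolation=cv2.INTER_CUBIC)
cv2.imwrite("pics/c5.png",np.hstack([c,d]))
E
```

```text
t 4.4 p [ 0.5305 -0.0248  0.1498] f [ 0.6 -1.  -0.8] op 0.155 gf 59.2 q [-0.41 -0.17  2.27  0.46  0.51  0.83]
z45 dp [-0.014 -0.019  0.138] turn [ 0.009 -0.004  0.002] rows 0.6
```

View pics/c5.png

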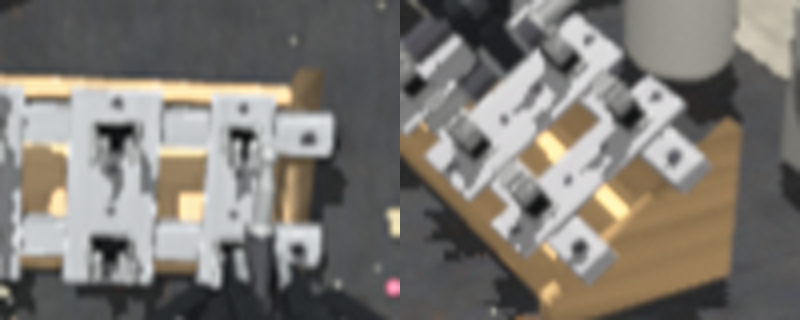

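```bash
python3 - <<'E'
from h import *
st();e,r,o=pose()
for x in (.066,.04,.025): print(x,proj("top",e+r.apply([x,0,0])).round(1), ((proj("top",e+r.apply([x,0,0]))-[300,165])*4).round(0))
t=camera("top");g=cv2.cvtColor(t,cv2.COLOR_BGR2GRAY)
for v in (203,206,210,214,218,222): print(v,g[v,358:374])
E
```

```text
t 4.5 p [ 0.531  -0.026   0.1504] f [ 0.2  0.1 -2.5] op 0.16 gf 59.2 q [-0.41 -0.17  2.27  0.46  0.51  0.84]
0.066 [367.9 202.6] [272. 151.]
0.04 [366.7 214.4] [267. 197.]
0.025 [366. 221.] [264. 224.]
203 [142 159  81  61 138 173 168 160 196 228 211 173 136 144 161 169]
206 [146 148 123 131 164 162 167 171 174 175 141  97  78  92 119 117]
210 [192 136 117 119 143 182 145 163 198 202 167 102  81 121 164 145]
214 [192 150 165 195 203 197 158 166 177 173 142  94 114 156 165 145]
218 [130 167 199 205 203 186 165 174 177 159 119  85 118 190 175 138]
222 [202 204 199 180 142 163 192 204 210 183 141 134 197 212 212 214]
```

```bash
python3 - <<'E'
from h import *
for z in (.05,.025,.012,.0): go(clipo(AN)+RC@np.array([0,0,z]),RT,"z%g"%z)
E
```

```text
z0.05 dp [-0.016 -0.024  0.119] turn [ 0.011 -0.006 -0.002] rows 0.5
z0.025 dp [-0.017 -0.025  0.219] turn [ 0.011 -0.006 -0.002] rows 0.9
z0.012 dp [-0.017 -0.025  0.271] turn [ 0.011 -0.006 -0.002] rows 1.1
z0 dp [-0.017 -0.025  0.319] turn [ 0.011 -0.006 -0.002] rows 1.3
```

Request:
arm_command --dp '[[-0.01,-0.015,0.06],[-0.016,-0.024,0.119],[-0.016,-0.024,0.119],[-0.016,-0.024,0.119]]' --turn '[[0.011,-0.006,0],[0.011,-0.006,0],[0.011,-0.006,0],[0.011,-0.006,0]]' --jaw '[0,0,0,0]'

```text
time_s: 5.05
eef_pos: [0.5443, -0.0196, 0.1236]
eef_rot: [0.002, 0.954, -0.007, 0.301]
wrist_force: [0.7, -0.5, -0.4]
opening: 0.161
grasp_force: 59.2
```

```bash
python3 - <<'E'
from h import *
st()
for z in (.05,.025,.012,.0): go(clipo(AN)+RC@np.array([0,0,z]),RT,"z%g"%z)
e,r,o=pose()
for x in (.066,.04): print(x,proj("top",e+r.apply([x,0,0])).round(1))
t=camera("top");g=cv2.cvtColor(t,cv2.COLOR_BGR2GRAY)
for v in (196,198,200,202,204,208,212): print(v,g[v,354:372])
E
```

```text
t 5.05 p [ 0.5443 -0.0196  0.1236] f [ 0.7 -0.5 -0.4] op 0.161 gf 59.2 q [-0.38 -0.07  2.25  0.52  0.43  0.79]
z0.05 dp [0.002 0.003 0.001] turn [-0.001  0.    -0.002] rows 0.0
z0.025 dp [0.002 0.003 0.101] turn [-0.001  0.    -0.002] rows 0.4
z0.012 dp [0.002 0.003 0.153] turn [-0.001  0.    -0.002] rows 0.6
z0 dp [0.002 0.003 0.201] turn [-0.001  0.    -0.002] rows 0.8
0.066 [363.3 199.1]
0.04 [362.1 210.5]
196 [203 188 180 159 147 147 154 160 167 181 196 196 202 190 154 194 210 211]
198 [199 178 171  96  29  19  69 146 188 206 189 172 198 196 162 189 200 199]
200 [200 185 178 132 120 147 110 155 198 203 174 170 199 206 196 197 197 198]
202 [199 177 166 141 149 167  92  87 147 152 141 169 190 190 202 195 185 188]
204 [204 199 181 138 139 160 101 125 187 177 152 163 176 191 207 156 102  94]
208 [202 203 206 199 160 104 143 182 191 172 134 115 114 113 116  98  82 114]
212 [201 202 204 207 192 141 159 177 173 149 119 123 127 130 123  94  98 132]
```

Request:
arm_command --dp '[[0.002,0.003,0.05],[0.002,0.003,0.1],[0.002,0.003,0.13],[0.002,0.003,0.14],[0.002,0.003,0.14]]' --turn '[[0,0,0],[0,0,0],[0,0,0],[0,0,0],[0,0,0]]' --jaw '[0,0,0,0,0]'

```text
time_s: 5.72
eef_pos: [0.5646, -0.0198, 0.0951]
eef_rot: [0.001, 0.954, -0.006, 0.301]
wrist_force: [-0.9, 0.3, 0.7]
opening: 0.153
grasp_force: 59.4
```

```bash
cat >> h.py <<'E'
def rel(A):
    e,r,o=pose();M=RC.T;d=M@(e-clipo(A));w=Rn.from_matrix(RT.as_matrix().T@r.as_matrix()).as_rotvec()
    print("t",round(o["time_s"],2),"clip-frame mm",(d*1e3).round(1),"rot",w.round(3),"F",(M@o["wrist_force"]).round(1),"tq",(M@o["torque"]).round(2),"op",round(o["opening"],3),"gf",round(o["grasp_force"],1))
E
python3 -c "
from h import *
rel(AN)"
```

```text
t 5.72 clip-frame mm [-0.1  0.9 15.2] rot [ 0.001 -0.    -0.   ] F [-0.3  0.3  1.1] tq [-0.05  0.46  0.01] op 0.153 gf 59.4
```

Request:
arm_command --dp '[[0,0.003,0.01],[0,0.003,0.02],[0,0.003,0.028],[0,0.003,0.028]]' --turn '[[0,0,0],[0,0,0],[0,0,0],[0,0,0]]' --jaw '[0,0,0,0]'

```text
time_s: 6.22
eef_pos: [0.5699, -0.0216, 0.0908]
eef_rot: [0.003, 0.953, -0.007, 0.302]
wrist_force: [-2.8, -1.8, 6.0]
opening: 0.156
grasp_force: 60.1
```

```bash
python3 -c "
from h import *
rel(AN)"
```

```text
t 6.22 clip-frame mm [ 1.7 -0.8  8.7] rot [-0.001  0.003 -0.   ] F [ 1.2 -1.9  6.5] tq [-0.31  0.2   0.02] op 0.156 gf 60.1
```

Request:
arm_command --dp '[[-0.004,0,0.01],[-0.004,0,0.02],[-0.004,0,0.028],[-0.004,0,0.034],[-0.004,0,0.038]]' --turn '[[0,0,0],[0,0,0],[0,0,0],[0,0,0],[0,0,0]]' --jaw '[0,0,0,0,0]'

```text
time_s: 6.85
eef_pos: [0.5739, -0.0214, 0.0833]
eef_rot: [0.003, 0.953, -0.006, 0.303]
wrist_force: [-49.3, -5.7, 57.3]
opening: 0.159
grasp_force: 68.6
```

```bash
python3 -c "
from h import *
rel(AN)"
```

```text
t 6.85 clip-frame mm [ 0.8 -0.6  0.3] rot [-0.001  0.004 -0.001] F [-7.5 -6.4 75.2] tq [-1.02  1.58 -0.05] op 0.159 gf 68.6
```

Request:
arm_command --dp '[[0,0,-0.008],[0,0,-0.012],[0,0,-0.012],[0,0,-0.012]]' --turn '[[0,0,0],[0,0,0],[0,0,0],[0,0,0]]' --jaw '[0,0,0,0]'

```text
time_s: 7.35
eef_pos: [0.573, -0.0215, 0.0843]
eef_rot: [0.002, 0.953, -0.007, 0.302]
wrist_force: [6.9, -1.9, -0.8]
opening: 0.156
grasp_force: 60.0
```

```bash
python3 -c "
from h import *
rel(AN)"
```

```text
t 7.35 clip-frame mm [ 0.5 -0.7  1.6] rot [-0.001  0.003  0.   ] F [ 5.2 -1.8 -4.6] tq [-0.4  -0.63 -0.02] op 0.156 gf 60.0
```

Request:
arm_command --dp '[[0,0,0],[0,0,0],[0,0,-0.1],[0,0,-0.3],[0,0,-0.5]]' --turn '[[0,0,0],[0,0,0],[0,0,0],[0,0,0],[0,0,0]]' --jaw '[0.4,0.4,0.4,0.4,0.4]'

```text
time_s: 7.98
eef_pos: [0.4981, -0.0192, 0.1853]
eef_rot: [0.001, 0.954, -0.007, 0.299]
wrist_force: [0.7, -0.9, 1.8]
opening: 0.398
grasp_force: 0.0
```

```bash
python3 - <<'E'
from h import *
st()
go([.42,.12,.22],down(.3),"mid");go([*LG,.12],down(.399),"above")
t=camera("top");g=cv2.cvtColor(t,cv2.COLOR_BGR2GRAY);cv2.imwrite("pics/t6.png",t)
o=clipo(AN)
print([proj("top",o+RC@np.array([x,0,.008])).round(1) for x in (.066,.025,-.025)])
u0=proj("top",o+RC@np.array([.05,0,.008]));u1=proj("top",o+RC@np.array([-.05,0,.008]))
for f in np.linspace(0,1,21):
    u=u0+(u1-u0)*f;print(round(50-100*f),cv2.getRectSubPix(g,(7,1),tuple(map(float,u))).ravel())
E
```

```text
t 7.97 p [ 0.4981 -0.0192  0.1853] f [ 0.7 -0.9  1.8] op 0.398 gf 0.0 q [-0.44 -0.34  2.31  0.4   0.65  0.89]
mid dp [-0.184 -0.553 -0.296] turn [ 0.178 -1.151 -0.58 ] rows 3.6
above dp [-0.111 -1.41   0.244] turn [ 0.235 -1.144 -0.764] rows 5.7
[array([361.9, 191.7]), array([360.3, 209.1]), array([358.4, 229.4])]
50 [ 95 156 186 183 146 106 119]
45 [153 194 173 171 178 195 170]
40 [145 172 164 170 175 181 169]
35 [144 162 173 170 167 170 171]
30 [139 147 173 176 152 135 141]
25 [111 147 184 187 163 129 110]
20 [83 80 90 97 88 72 85]
15 [82 79 83 86 81 66 82]
10 [85 79 84 85 79 70 84]
5 [89 79 85 86 80 74 89]
0 [92 80 84 85 78 71 86]
-5 [87 81 84 85 80 69 83]
-10 [83 80 85 86 81 67 80]
-15 [84 81 84 85 79 69 84]
-20 [82 79 83 83 77 72 88]
-25 [153 142 111 103 114 124 120]
-30 [154 171 161 162 162 182 174]
-35 [141 168 169 176 159 179 173]
-40 [159 161 169 173 156 151 146]
-45 [ 93 147 182 176 146 139 110]
-50 [ 73  96 130 128  99  75  64]
```

Request:
arm_command --dp '[[-0.05,-0.14,-0.07],[-0.1,-0.28,-0.15],[-0.15,-0.41,-0.22],[-0.184,-0.553,-0.296]]' --turn '[[0.04,-0.25,-0.13],[0.08,-0.5,-0.26],[0.12,-0.75,-0.4],[0.17,-1.0,-0.55]]' --jaw '[0.7,0.7,0.7,0.7]'

```text
time_s: 8.52
eef_pos: [0.4203, 0.1205, 0.2204]
eef_rot: [0.001, 0.989, 0.143, 0.039]
wrist_force: [0.9, -0.2, -0.3]
opening: 0.703
grasp_force: 0.0
```

```bash
python3 - <<'E'
from h import *
st();go([*LG,.08],down(.399),"above")
E
```

```text
t 8.53 p [0.4203 0.1205 0.2204] f [ 0.9 -0.2 -0.3] op 0.703 gf 0.0 q [-0.   -0.19  2.    0.01  1.25  1.28]
above dp [ 0.559 -0.717  0.597] turn [ 0.033 -0.145 -0.213] rows 4.3
```

Request:
arm_command --dp '[[0.14,-0.18,0.12],[0.28,-0.36,0.25],[0.42,-0.54,0.4],[0.559,-0.717,0.597],[0.559,-0.717,0.597]]' --turn '[[0.01,-0.04,-0.05],[0.02,-0.08,-0.1],[0.03,-0.12,-0.16],[0.033,-0.145,-0.213],[0.033,-0.145,-0.213]]' --jaw '[0.65,0.65,0.65,0.65,0.65]'

```text
time_s: 9.15
eef_pos: [0.5152, 0.334, 0.0758]
eef_rot: [0.0, 0.98, 0.198, -0.001]
wrist_force: [0.7, -0.6, -0.0]
opening: 0.655
grasp_force: 0.0
```

Request:
arm_command --dp '[[0,0,0],[0,0,0]]' --turn '[[0,0,0],[0,0,0]]' --jaw '[0.65,0.65]'

```text
time_s: 9.4
eef_pos: [0.5168, 0.3319, 0.0806]
eef_rot: [-0.0, 0.98, 0.197, 0.002]
wrist_force: [-0.0, 0.5, -0.1]
opening: 0.65
grasp_force: 0.0
```

```bash
python3 - <<'E'
from h import *
st();go([*LG,.03],down(.399),"z30");go([*LG,.005],down(.399),"grasp")
E
```

```text
t 9.4 p [0.5168 0.3319 0.0806] f [-0.   0.5 -0.1] op 0.65 gf 0.0 q [ 0.38  0.43  1.62 -0.    1.09  1.55]
z30 dp [-0.006 -0.008  0.202] turn [ 0.001 -0.008 -0.005] rows 0.8
grasp dp [-0.006 -0.008  0.302] turn [ 0.001 -0.008 -0.005] rows 1.2
```

Request:
arm_command --dp '[[-0.004,-0.006,0.1],[-0.006,-0.008,0.2],[-0.006,-0.008,0.26],[-0.006,-0.008,0.29],[-0.006,-0.008,0.3]]' --turn '[[0,0,0],[0,-0.005,-0.005],[0,-0.005,-0.005],[0,-0.005,-0.005],[0,-0.005,-0.005]]' --jaw '[0.6,0.6,0.55,0.5,0.5]'

```text
time_s: 10.02
eef_pos: [0.5156, 0.3336, 0.0057]
eef_rot: [-0.0, 0.98, 0.198, 0.001]
wrist_force: [-0.8, 0.1, 0.1]
opening: 0.498
grasp_force: 0.0
```

Request:
arm_command --dp '[[0,0,0],[0,0,0],[0,0,0],[0,0,0]]' --turn '[[0,0,0],[0,0,0],[0,0,0],[0,0,0]]' --jaw '[0.5,0,0,0]'

```text
time_s: 10.52
eef_pos: [0.516, 0.3339, 0.0064]
eef_rot: [-0.0, 0.98, 0.198, 0.002]
wrist_force: [-1.5, -2.0, 5.9]
opening: 0.256
grasp_force: 59.3
```

```bash
python3 - <<'E'
from h import *
st()
E
```

```text
t 10.53 p [0.516  0.3339 0.0064] f [-1.5 -2.   5.9] op 0.256 gf 59.3 q [ 0.38  0.55  1.63 -0.    0.96  1.55]
```

Request:
arm_command --dp '[[0,0,-0.05],[0,0,-0.15],[0,0,-0.3],[0,0,-0.5],[0,0,-0.5]]' --turn '[[0,0,0],[0,0,0],[0,0,0],[0,0,0],[0,0,0]]' --jaw '[0,0,0,0,0]'

```text
time_s: 11.15
eef_pos: [0.5178, 0.3351, 0.1354]
eef_rot: [-0.001, 0.98, 0.198, 0.005]
wrist_force: [1.4, 0.4, -4.9]
opening: 0.257
grasp_force: 59.9
```

Request:
arm_command --dp '[[0,0,0],[0,0,0],[0,0,0]]' --turn '[[0,0,0],[0,0,0],[0,0,0]]' --jaw '[0,0,0]'

```text
time_s: 11.52
eef_pos: [0.5139, 0.3332, 0.1284]
eef_rot: [0.0, 0.98, 0.198, -0.001]
wrist_force: [-0.4, 0.7, -4.9]
opening: 0.258
grasp_force: 59.8
```

```bash
python3 - <<'E'
from h import *
st();e,r,o=pose();t,s=camera("top"),camera("scene")
f=lambda im,c,w,h,k:cv2.resize(cv2.getRectSubPix(im,(w,h),tuple(map(float,c))),None,fx=k,fy=k,interpolation=cv2.INTER_CUBIC)
a=proj("top",e);print(a,proj("scene",e))
A=f(t,a,80,96,5)
for x in (.078,.025,-.025,-.066): 
    u=proj("top",e+r.apply([x-.0013,0,-.0056]));print(x,u.round(1));d=(u-a+[40,48])*5;cv2.drawMarker(A,tuple(int(k) for k in d),(0,255,0),0,12,1)
B=f(s,[330,235],80,96,5)
cv2.imwrite("pics/c6.png",np.hstack([A,B]))
o=clipo(AW)+RC@np.array([0.0013,0,.09-.0056])
go(o,RT,"full");go(e+(o-e)*.5+[0,0,.03],r*Rn.from_rotvec((r.inv()*RT).as_rotvec()*.5),"half")
E
```

```text
t 11.53 p [0.5139 0.3332 0.1284] f [-0.4  0.7 -4.9] op 0.258 gf 59.8 q [ 0.38  0.37  1.59 -0.    1.18  1.55]
[194.84279736 236.30409628] [261.24202701 185.87335992]
0.078 [182.5 202.8]
0.025 [190.5 225.6]
-0.025 [198.2 247.4]
-0.066 [204.7 265.6]
full dp [-0.394  1.061 -0.098] turn [-0.241  1.15   0.764] rows 4.5
half dp [-0.198  0.531 -0.167] turn [-0.12   0.574  0.382] rows 2.4
```

View pics/c6.png

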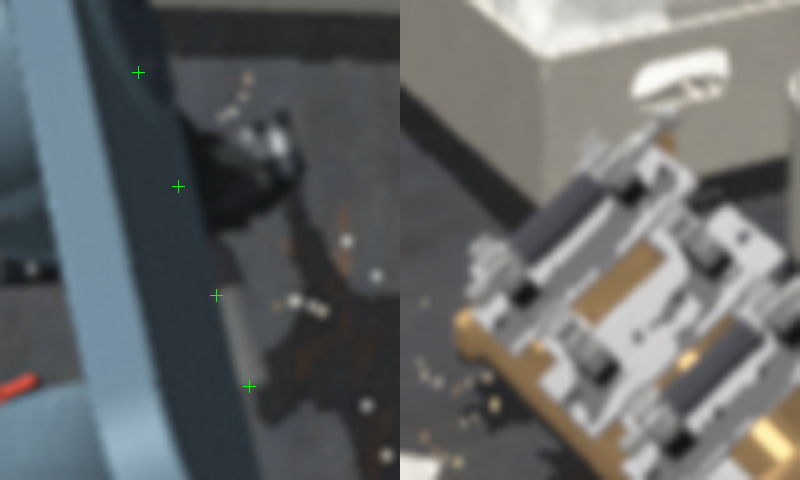

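Request:
arm_command --dp '[[-0.03,0.13,-0.08],[-0.08,0.27,-0.13],[-0.14,0.4,-0.167],[-0.198,0.531,-0.167],[-0.198,0.531,-0.167]]' --turn '[[-0.03,0.14,0.1],[-0.06,0.28,0.2],[-0.09,0.42,0.29],[-0.12,0.574,0.382],[-0.12,0.574,0.382]]' --jaw '[0,0,0,0,0]'

```text
time_s: 12.25
eef_pos: [0.5187, 0.1901, 0.1707]
eef_rot: [0.001, 0.984, 0.096, 0.152]
wrist_force: [0.5, 0.6, -4.2]
opening: 0.259
grasp_force: 60.3
```

```bash
python3 - <<'E'
from h import *
st();go(clipo(AW)+RC@np.array([0.0013,0,.09-.0056]),RT,"full")
E
```

```text
t 12.25 p [0.5187 0.1901 0.1707] f [ 0.5  0.6 -4.2] op 0.259 gf 60.3 q [ 0.15  0.01  1.96 -0.02  0.87  1.53]
full dp [-0.096  0.551  0.06 ] turn [-0.118  0.578  0.377] rows 2.2
```

Request:
arm_command --dp '[[-0.03,0.14,0.0],[-0.06,0.32,0.02],[-0.096,0.551,0.06],[-0.096,0.551,0.06],[-0.096,0.551,0.06]]' --turn '[[-0.03,0.19,0.12],[-0.07,0.38,0.25],[-0.118,0.578,0.377],[-0.118,0.578,0.377],[-0.118,0.578,0.377]]' --jaw '[0,0,0,0,0]'

```text
time_s: 12.88
eef_pos: [0.5297, 0.0528, 0.155]
eef_rot: [0.001, 0.953, -0.006, 0.302]
wrist_force: [0.8, 0.7, -4.1]
opening: 0.259
grasp_force: 61.0
```

Request:
arm_command --dp '[[0,0,0.05],[0,0,0.1],[0,0,0.1],[0,0,0.1]]' --turn '[[0,0,0],[0,0,0],[0,0,0],[0,0,0]]' --jaw '[0,0,0,0]'

```text
time_s: 13.38
eef_pos: [0.5441, 0.0538, 0.1349]
eef_rot: [0.001, 0.953, -0.004, 0.302]
wrist_force: [-0.1, -0.7, -4.2]
opening: 0.255
grasp_force: 61.0
```

```bash
python3 - <<'E'
from h import *
rel(AW);e,r,o=pose();t=camera("top");s=camera("scene")
a=proj("top",e)
f=lambda im,c,w,h,k:cv2.resize(cv2.getRectSubPix(im,(w,h),tuple(map(float,c))),None,fx=k,fy=k,interpolation=cv2.INTER_CUBIC)
c0=[333,205];A=f(t,c0,80,96,5)
for x in (.078,.05,.025):
    u=proj("top",e+r.apply([x-.0013,0,-.0056]));print(x,u.round(1));cv2.drawMarker(A,tuple(int(k) for k in (u-c0+[40,48])*5),(0,255,0),0,8,1)
c1=[345,255];B=f(s,c1,80,96,5)
for x in (.078,.025,-.025,-.066):
    u=proj("scene",e+r.apply([x-.0013,0,-.0056]));cv2.drawMarker(B,tuple(int(k) for k in (u-c1+[40,48])*5),(0,255,0),0,8,1)
cv2.imwrite("pics/c7.png",np.hstack([A,B]))
E
```

```text
t 13.38 clip-frame mm [ 4.6  3.3 59.2] rot [ 0.004  0.003 -0.004] F [-2.5 -0.7 -3.3] tq [-0.01  0.71  0.02] op 0.255 gf 61.0
0.078 [328.6 192.9]
0.05 [327.9 205.6]
0.025 [327.3 216.6]
```

View pics/c7.png

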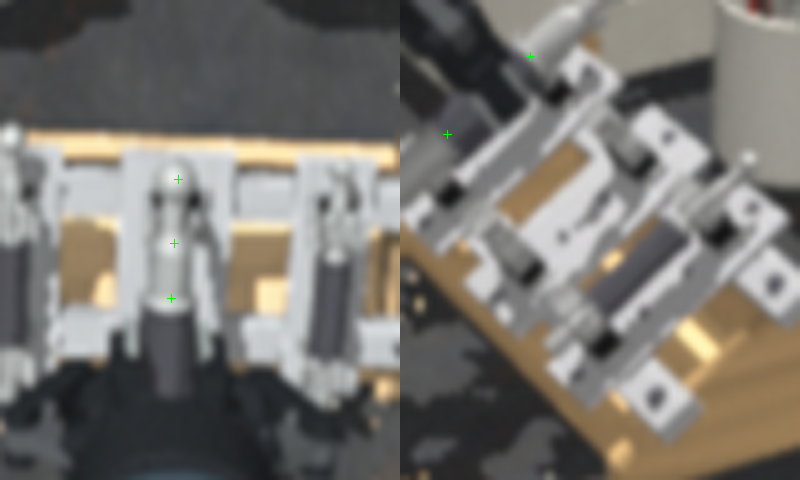

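Request:
arm_command --dp '[[-0.01,0.012,0.03],[-0.013,0.015,0.08],[-0.013,0.015,0.13],[-0.013,0.015,0.14],[-0.013,0.015,0.14]]' --turn '[[-0.004,-0.003,0.004],[-0.008,-0.006,0.008],[-0.008,-0.006,0.008],[-0.008,-0.006,0.008],[-0.008,-0.006,0.008]]' --jaw '[0,0,0,0,0]'

```text
time_s: 14.1
eef_pos: [0.5611, 0.0487, 0.1036]
eef_rot: [0.003, 0.954, -0.008, 0.3]
wrist_force: [1.1, 0.6, -4.6]
opening: 0.259
grasp_force: 61.0
```

```bash
python3 -c "
from h import *
rel(AW)"
```

```text
t 14.1 clip-frame mm [ 0.7 -1.6 23.8] rot [-0.002 -0.001  0.002] F [-1.7  0.6 -4.4] tq [-0.03  0.7  -0.06] op 0.259 gf 61.0
```

Request:
arm_command --dp '[[0.002,-0.004,0.015],[0.002,-0.004,0.03],[0.002,-0.004,0.045],[0.002,-0.004,0.045],[0.002,-0.004,0.045]]' --turn '[[0,0,0],[0,0,0],[0,0,0],[0,0,0],[0,0,0]]' --jaw '[0,0,0,0,0]'

```text
time_s: 14.72
eef_pos: [0.5681, 0.0497, 0.0949]
eef_rot: [0.003, 0.954, -0.008, 0.3]
wrist_force: [-0.1, -0.6, -4.4]
opening: 0.26
grasp_force: 61.0
```

```bash
python3 -c "
from h import *
rel(AW)"
```

```text
t 14.72 clip-frame mm [ 1.3 -0.5 12.6] rot [-0.002 -0.001  0.002] F [-2.6 -0.6 -3.6] tq [-0.01  0.74 -0.  ] op 0.26 gf 61.0
```

Aligned at punch z ≈ 18 mm. Pressing now.

Request:
arm_command --dp '[[0,0,0.01],[0,0,0.02],[0,0,0.03],[0,0,0.036],[0,0,0.036]]' --turn '[[0,0,0],[0,0,0],[0,0,0],[0,0,0],[0,0,0]]' --jaw '[0,0,0,0,0]'

```text
time_s: 15.35
eef_pos: [0.5741, 0.0494, 0.0884]
eef_rot: [0.003, 0.953, -0.008, 0.302]
wrist_force: [0.7, -0.7, -1.1]
opening: 0.258
grasp_force: 61.3
```

```bash
python3 -c "
from h import *
rel(AW)"
```

```text
t 15.35 clip-frame mm [ 2.6 -0.7  3.9] rot [-0.002  0.002  0.002] F [-0.  -0.7 -1.3] tq [0.01 0.37 0.  ] op 0.258 gf 61.3
```

Request:
arm_command --dp '[[-0.004,0,0.01],[-0.004,0,0.018],[-0.004,0,0.024],[-0.004,0,0.03],[-0.004,0,0.034]]' --turn '[[0,0,0],[0,0,0],[0,0,0],[0,0,0],[0,0,0]]' --jaw '[0,0,0,0,0]'

```text
time_s: 15.98
eef_pos: [0.5779, 0.0493, 0.0806]
eef_rot: [0.003, 0.954, -0.008, 0.301]
wrist_force: [-11.0, -2.0, 16.2]
opening: 0.258
grasp_force: 63.7
```

```bash
python3 -c "
from h import *
rel(AW)"
```

```text
t 15.97 clip-frame mm [ 1.3 -0.7 -4.7] rot [-0.002  0.001  0.002] F [ 0.3 -2.1 19.5] tq [-0.35  0.19 -0.03] op 0.258 gf 63.7
```

Request:
arm_command --dp '[[0,0,0.004],[0,0,0.007],[0,0,0.007]]' --turn '[[0,0,0],[0,0,0],[0,0,0]]' --jaw '[0,0,0]'

```text
time_s: 16.35
eef_pos: [0.5782, 0.0494, 0.0805]
eef_rot: [0.003, 0.953, -0.008, 0.302]
wrist_force: [-29.1, -3.6, 34.2]
opening: 0.265
grasp_force: 66.8
```

```bash
python3 -c "
from h import *
rel(AW)"
```

```text
t 16.35 clip-frame mm [ 1.4 -0.6 -5. ] rot [-0.002  0.002  0.001] F [-4.2 -4.  44.7] tq [-0.78  1.01 -0.  ] op 0.265 gf 66.8
```

The punch is on the hard floor: 45 N with almost no further travel. I'll relax the press, release, retreat and look.

Request:
arm_command --dp '[[0,0,-0.008],[0,0,-0.01],[0,0,-0.01]]' --turn '[[0,0,0],[0,0,0],[0,0,0]]' --jaw '[0,0,0]'

```text
time_s: 16.73
eef_pos: [0.5776, 0.0492, 0.081]
eef_rot: [0.003, 0.954, -0.008, 0.301]
wrist_force: [6.8, -0.5, -4.4]
opening: 0.259
grasp_force: 60.6
```

Request:
arm_command --dp '[[0,0,0],[0,0,0],[0,0,-0.1],[0,0,-0.35],[0,0,-0.6]]' --turn '[[0,0,0],[0,0,0],[0,0,0],[0,0,0],[0,0,0]]' --jaw '[0.45,0.45,0.45,0.45,0.45]'

```text
time_s: 17.35
eef_pos: [0.4891, 0.0511, 0.2034]
eef_rot: [0.003, 0.954, -0.008, 0.299]
wrist_force: [1.4, -0.5, 1.4]
opening: 0.45
grasp_force: 0.0
```

Request:
arm_command --dp '[[-0.2,0,-0.1],[-0.4,0,-0.2],[-0.5,0,-0.2],[-0.5,0,-0.2],[-0.5,0,-0.2]]' --turn '[[0,0,0],[0,0,0],[0,0,0],[0,0,0],[0,0,0]]' --jaw '[0.45,0.45,0.45,0.45,0.45]'

```text
time_s: 17.98
eef_pos: [0.3696, 0.0562, 0.1821]
eef_rot: [0.004, 0.955, -0.008, 0.296]
wrist_force: [-1.0, -0.4, 0.7]
opening: 0.444
grasp_force: 0.0
```

```bash
python3 - <<'E'
from h import *
st();t=camera("top");s=camera("scene")
f=lambda im,c,w,h,k:cv2.resize(cv2.getRectSubPix(im,(w,h),tuple(map(float,c))),None,fx=k,fy=k,interpolation=cv2.INTER_CUBIC)
c0=[328,215];A=f(t,c0,120,96,4);c1=[350,250];B=f(s,c1,80,96,4)
for AA,hx in ((AW,.078),(AN,.066)):
    for x in (hx,.025,-.025):
        for im,n,c,h in ((A,"top",c0,[60,48]),(B,"scene",c1,[40,48])):
            u=proj(n,clipo(AA)+RC@np.array([x,0,0]));cv2.drawMarker(im,tuple(int(k) for k in (u-c+h)*4),(0,255,0),0,7,1)
cv2.imwrite("pics/c8.png",np.hstack([A,B]))
E
```

```text
t 17.98 p [0.3696 0.0562 0.1821] f [-1.  -0.4  0.7] op 0.444 gf 0.0 q [-0.33 -0.89  2.58  0.22  0.89  1.17]
```

View pics/c8.png

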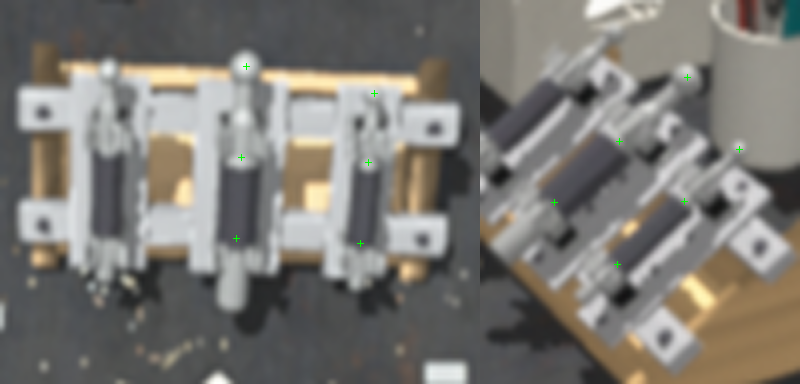

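Both heads sit on the predicted home points, at (246,66) and (374,92) in the top half and (687,76) and (739,148) in the scene half. The arm is close to joint limits 2 and 3, so I'll back it off before handing in.

Request:
arm_command --dp '[[0.1,0,0],[0.2,0,0],[0.3,0,0],[0.3,0,0],[0.3,0,0]]' --turn '[[0,0,0],[0,0,0],[0,0,0],[0,0,0],[0,0,0]]' --jaw '[0.45,0.45,0.45,0.45,0.45]'

```text
time_s: 18.7
eef_pos: [0.4303, 0.0555, 0.2232]
eef_rot: [0.004, 0.956, -0.008, 0.294]
wrist_force: [-0.4, 0.5, 0.2]
opening: 0.449
grasp_force: 0.0
```

```bash
python3 - <<'E'
from h import *
st();print(hand_in())
E
```

```text
t 18.7 p [0.4303 0.0555 0.2232] f [-0.4  0.5  0.2] op 0.449 gf 0.0 q [-0.24 -0.64  2.39  0.17  0.81  1.26]
the job is handed in; nothing more can be done
None
```

I pressed both punches onto the clip floors, ball heads up, let go of them, and handed the job in at 18.7 s; no verdict came back, but both camera views show each head at its home position.

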